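Bring the job collar round the bent rail and push the ready flag home

ROBOT

A 6-joint arm with a two-finger parallel gripper is mounted at the origin on the work surface. World frame = base frame: x ahead of the robot, y to its left, z up, the work surface at z = 0. Lengths are in m, angles in rad, forces in N, time in s.
With the tool pointing down it reaches from about 0.35 to 0.975 m from the base axis. Payload 4.9 kg.
Tool frame: the origin (TCP) lies on the front face of the gripper's body, between the roots of the fingers; the fingertips stand ctrl.tip_extent ahead of it and the grasp point (between the pads) lies 54 mm ahead of it (ctrl.tip_extent is the distance from the TCP to the fingertips, in m); z points along the fingers, y is the line along which they close (so a half turn about z gives the same grasp; the last joint's range is limited). The gripper opens to 85 mm and grips with 20 to 120 N. Pads are 22 mm wide; open, the fingers measure 114 mm over their backs; the gripper's body (76 mm by 85 mm) begins 54 mm behind the grasp point. The pads swing forward as they close: fully open they stand 13 mm farther back than shut.
Start: joints at [-1.437, 0.053, 1.613, -0, 1.476, -0.119], TCP at [0.156, -0.605, 0.304] pointing down, gripper open.
Joint ranges: [-3.01, 3.01], [-1.01, 2.22], [0.06, 2.58], [-1.02, 4.17], [0.09, 2.62], [-3.14, 3.14]. Speed limits (rad/s): [2.57, 2.57, 3.14, 3.14, 3.14, 3.14].

INTERFACE

Orientations are given as a rotation vector (axis times angle).
In Python, from station import ctrl gives the robot as it stands.
- The arm moves only by the tool apply_moves, never from a script. Its argument "rows" is one flat list of numbers, 6 for each row, row after row: the shift along the tool's x, y, z normalised to -1 to 1, where 1 is 0.6 m, then the turn, a rotation vector about the tool's x, y, z normalised to -1 to 1, where 1 is 90 degrees. A call has 1 to 20 rows; each row is the pose to reach, as a shift and turn from the pose commanded when the call began, along the tool's axes at that moment; what a row does not reach only later rows make up. A row lasts 1/10 s, in which the tool goes at most 50 mm and 8.59 degrees, less where a joint would pass 70% of its speed; a pose out of reach is approached as far as the arm can. A call with a number of a shift or a turn outside -1 to 1 is refused whole. A call with a gripper value outside its range is refused whole. "grip" is the opening, from 0 (shut) to 1 (fully open), set as the call begins (left out, the last holds). The fingers move at their own pace and stop on an object; "grip_force" is the grip in N (left out, the last holds). Time passes only in rows, so rows that repeat a pose let the fingers close. It gives the time, the measured TCP pose, the force, the opening and the grip force at its end, in the units of the state.
- ctrl.get_obs(): the state, without advancing time (a new reading comes with each control period).
- ctrl.get_image(name): name is "scene" or "top"; returns (picture, depth): 384x512x3 uint8, blue, green, red; 384x512 float32, m along the optical axis (not along the pixel's ray), 0 where there is no reading.
- ctrl.camera_model(name): a dict with "mtx" (3x3 intrinsics, pixels), "R" (3x3) and "t" (3): a world point X has camera coordinates R X + t. Camera axes: x right, y down, z forward; pixel columns grow to the right and rows downward; lengths in m; the calibration is good to about 2 mm. A picture is of the moment at which its call begins. camera_model takes no time and is no camera call.
- ctrl.finish_job(): hands the job in; it is judged then, once.
The state is a dict: "t": time; "q": joint angles; "dq": joint speeds; "effort": joint torques, N m; "tool_pos": TCP position; "tool_rot": TCP orientation; "contact_force": force on the tool from outside, world axes, zero at the start; "wrist_torque": the same for the moment, N m; "opening": finger opening in m; "grip_force": force on a finger pad.
Only numpy, scipy, OpenCV 4.12 (cv2) and the standard library are available. Lean on these libraries where they do the work, as an engineer would, in place of code of your own. Each camera call takes 0.05 s, during which the arm holds its last target. There are 200 camera calls.

TASK

On the repair stall's job rail, slide the brass collar gently along the bent steel rod, round both bends, until it has pushed the red flag sleeve fully home against the end stop; then let go and leave the collar up against the flag. The far part of the rod has been knocked out of line, so feel your way: never press the collar against the rod, flag or stop with 15 N or more, do not lean the fingers on the rod, and leave everything else on the bench as it is.

Things in the scene. Friction and masses are not known exactly. Their poses are not given: they have to be found in the camera images.
- rail: Fixed wooden board 220 x 380 x 15 mm (x,y,z) with a round steel rod 8 mm thick above it, bent twice in a flat Z seen from above, centreline 120 mm above the table as drawn; a post at its near end, the far end is free but for an end stop. Origin: centre of the board's underside, z up. Rod shape: see the points. The collar cannot come off.
- rodstart (a point): Rod centreline above the near post, (-39,-150,120) mm in the rail's frame, same axes. From here the rod runs straight along +y for 85 to (-39,-65), then bends 60 degrees right, towards +x (centreline radius 35, ending at (-21.5,-34.7)). Beyond: see bend1.
- bend1 (a point): Rod centreline at the middle of the first bend, (-34.3,-47.5,120) mm in the rail's frame, same axes. All of the rod beyond this point, with flag and stop, keeps its shape and is rigid, but is turned about this point from the drawn place by unmeasured angles: sideways up to 14 degrees either way, and up or down up to 6 degrees.
- drawnend (a point): Where the rod's far tip would be as drawn: (39.3,150.6,120) mm in the rail's frame, same axes. Drawn rod after the first bend: straight for 50 from (-21.5,-34.7) to (21.8,-9.7), bends 60 degrees left (radius 35) to (39.3,20.6), then straight along +y for 130 to here. The real tip is up to 52 mm aside and 20 mm up or down.
- collar: Brass collar 30 mm outside, 15 mm bore, 18 mm long, about 80 g, hanging on the rod's first straight with 3.5 mm play all round. Its z axis lies along the rod towards the flag; origin: centre of the rear end face, so its middle is 9 mm along +z. Slides at a light push; keep its axis within 15 degrees of the rod. Pinch it from above, across the rod, 30 mm wide.
- flag (a joint): Red sleeve 23 mm thick, 24 mm long, with a small vane on top, sliding stiffly (about 2 N) on the last straight. Value in m: how far it is pushed towards the tip; starts at 0 to 0.012, 0.030 is fully home against the dark end stop. The collar's middle is then 43 mm short of the rod's tip, 171 mm from bend1.
- tin: Bystander: small blue lidded tin 44 mm across, 26 mm high, on the board to the right of the first straight; origin under its centre.
- cell: Bystander: flat green coin-like disc 34 mm across, 15 mm high, on the board left of the last straight; origin under its centre.
- mug: Bystander: white mug 76 mm across, 85 mm high, on the table; origin under its centre.
- driver: Bystander: orange-handled screwdriver lying on the table.
- spanner: Bystander: steel spanner lying on the table.
- packets: Bystander: stack of yellow and blue packets 75 x 105 x 26 mm on the table; origin under its centre.

How it is judged:
On the way, in this order (a step that is already met when the one before it is completed fails the run):
1. the collar has been slid round the first bend (x of collar in the frame of rail above -0.02 m), for 0.1 s.
2. the flag has been pushed home (value of joint flag above 0.027 m), for 0.2 s.
At the end, for the whole second after the job is handed in: The flag is pushed home (within 3 mm of its 30 mm), the collar hangs on the last straight up against the flag (within about 10 mm), released and at rest (value of joint flag above 0.027 m and distance between collar and bend1 above 0.153 m and linear speed of collar below 0.02 m/s); the robot touches nothing.
It fails at once if the collar is forced against the rod, flag or stop (over 15 N) (contact force between collar and rail above 15 N).
It fails at once if the robot bears hard on the rod or flag (over 10 N) (contact force between the fingers and rail above 10 N).
It fails at once if a bystander is moved more than 15 mm (distance of any of tin, cell, mug, driver, spanner, packets from where it was at the start of the episode above 0.015 m).
It also fails if it takes over 72 s, if anything falls off the work surface, if the arm or the gripper's body presses on something with over 40 N, if the wrist force passes 120 N, or if a joint passes its speed limit or range.

## Working session

There is one attempt and no reset: what is moved stays moved. The work goes in short steps, Python scripts to look and compute and a tool call to move; the robot and the scene stay as the last step left them, time stands still between calls to the robot, and variables do not carry over. Pictures are saved under pics/ and viewed, at most 10 in all, crops included, and the job is handed in when it is done.

Besides the shell and the picture viewer there is one more tool, called after "Emit:" as a command line: name --argument value ..., lists and objects as JSON in quotes. apply_moves: Moves the arm, as the interface text tells. Its arguments: {"type":"object","properties":{"rows":{"type":"array","items":{"type":"number"}},"grip":{"type":"number"},"grip_force":{"type":"number"}},"required":["rows"]}

```bash
ls; mkdir -p pics
python3 - <<'E'
from station import ctrl
import cv2,numpy as np
for n in("scene","top"):
    im,d=ctrl.get_image(n); cv2.imwrite(f"pics/{n}0.png",im); np.save(f"pics/{n}0.npy",d)
    m=ctrl.camera_model(n); print(n,m['mtx'].round(1).tolist(),m['R'].round(3).tolist(),m['t'].round(3).tolist())
o=ctrl.get_obs(); print(o, ctrl.tip_extent)
E
```

```text
pics
scene [[350.1, 0.0, 254.8], [0.0, 350.1, 196.9], [0.0, 0.0, 1.0]] [[-0.62, 0.785, 0.01], [0.572, 0.46, -0.679], [-0.538, -0.415, -0.734]] [0.324, -0.21, 1.472]
top [[444.1, 0.0, 256.3], [0.0, 444.1, 194.4], [0.0, 0.0, 1.0]] [[0.011, -1.0, 0.009], [-0.988, -0.012, -0.151], [0.151, -0.007, -0.989]] [-0.026, 0.491, 1.169]
{'t': 0.1, 'q': array([-1.43699535e+00,  5.33228922e-02,  1.61419023e+00,  2.32210358e-05,
        1.47595991e+00, -1.19039805e-01]), 'dq': array([-0.00214182, -0.00289177, -0.0027294 , -0.00178723, -0.00086434,
        0.00027748]), 'effort': array([ 4.42823557e-05, -3.94906390e+01, -3.71362317e+01, -1.58097469e-04,
        3.89080480e-03, -4.25953161e-06]), 'tool_pos': array([ 0.15627024, -0.60470343,  0.30274591]), 'tool_rot': array([-3.11465637e+00, -3.95863747e-01, -1.44989152e-05]), 'contact_force': array([-0.11092666,  0.06938032, -0.5314547 ]), 'wrist_torque': array([0.01830406, 0.04957873, 0.05585741]), 'grip_force': 0.0, 'opening': 0.085285549816836} 0.0726
```

View pics/top0.png

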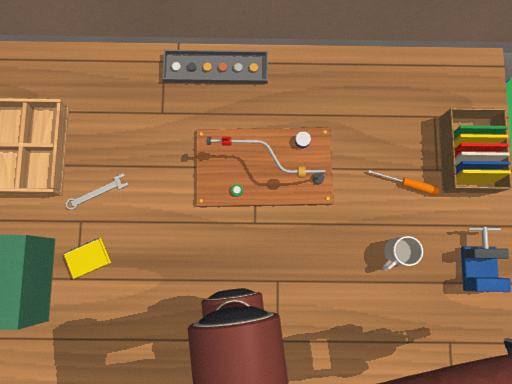

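View pics/scene0.png

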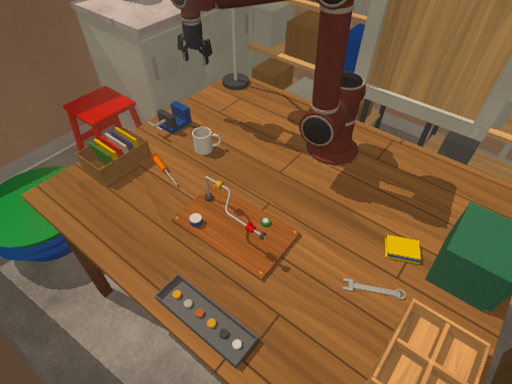

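Top view: the board spans about (195,128)–(333,207), near post at (320,175), brass collar at (302,171), red flag at (226,141), stop at (209,140). Tin is at (303,139), cell at (237,190). Scene view: collar (218,185), flag (250,227), stop (262,235). Next: board pose and rod points from depth.

```bash
cat > h.py <<'E'
import cv2,numpy as np
from station import ctrl
def world(n,d,u,v):
    m=ctrl.camera_model(n);K=m['mtx'];z=d[v,u]
    c=np.stack([(u-K[0,2])/K[0,0]*z,(v-K[1,2])/K[1,1]*z,z],-1)
    return (c-m['t'])@m['R']
def ray(n,u,v):
    m=ctrl.camera_model(n);K=m['mtx'];r=np.array([(u-K[0,2])/K[0,0],(v-K[1,2])/K[1,1],1.])@m['R']
    return -m['R'].T@m['t'],r
def onplane(n,u,v,z):
    o,r=ray(n,u,v);return o+r*(z-o[2])/r[2]
def proj(n,X):
    m=ctrl.camera_model(n);c=m['R']@np.asarray(X)+m['t'];p=m['mtx']@c;return p[:2]/p[2]
E
python3 - <<'E'
from h import *
for n in("top","scene"):
    im=cv2.imread(f"pics/{n}0.png");d=np.load(f"pics/{n}0.npy")
    v,u=np.mgrid[0:384,0:512];W=world(n,d,u,v)
    box=(W[...,0]>.2)&(W[...,0]<.75)&(W[...,1]>-.35)&(W[...,1]<.3)
    b=((abs(W[...,2]-.015)<.006)&box).astype(np.uint8)
    b=cv2.morphologyEx(b,cv2.MORPH_CLOSE,np.ones((7,7)))
    nl,lab,st,_=cv2.connectedComponentsWithStats(b);k=1+st[1:,4].argmax()
    P=W[lab==k][:,:2].astype(np.float32);print(n,"board",cv2.minAreaRect(P),np.median(W[lab==k][:,2]))
    r=box&(W[...,2]>.08)&(W[...,2]<.2)
    print(r.sum());Q=W[r];C=im[r];U=u[r];V=v[r]
    o=np.argsort(Q[:,1])
    for i in o[::max(1,len(o)//70)]: print(Q[i].round(4),C[i],U[i],V[i])
x0,y0,w,h=185,120,160,95
cv2.imwrite("pics/crop.png",cv2.resize(cv2.imread("pics/top0.png")[y0:y0+h,x0:x0+w],None,fx=5,fy=5,interpolation=cv2.INTER_CUBIC))
E
```

```text
top board ((0.4985964894294739, -0.04248163104057312), (0.3774430453777313, 0.3797352612018585), 1.604672908782959) 0.015081050537384297
561
[ 0.5439 -0.1946  0.1199] [121 144 181] 325 170
[ 0.5374 -0.1899  0.1   ] [ 82  88 100] 322 174
[ 0.5402 -0.1875  0.0989] [77 79 79] 321 173
[ 0.5402 -0.1811  0.1242] [182 192 196] 320 171
[ 0.5381 -0.1739  0.1214] [126 134 138] 317 172
[ 0.54   -0.1684  0.1243] [189 196 200] 315 171
[ 0.5424 -0.1607  0.1249] [177 185 184] 312 170
[ 0.5382 -0.1537  0.1197] [142 147 152] 309 172
[ 0.5422 -0.1479  0.1253] [181 187 186] 307 170
[ 0.5461 -0.1422  0.1306] [ 61 129 191] 305 168
[ 0.5289 -0.1401  0.1266] [ 58 134 183] 304 175
[ 0.5257 -0.1387  0.116 ] [ 52  98 152] 303 177
[ 0.5437 -0.1372  0.1296] [ 70 169 224] 303 169
[ 0.5292 -0.1352  0.1248] [ 61 134 184] 302 175
[ 0.5259 -0.1337  0.1148] [ 54 100 143] 301 177
[ 0.5332 -0.1321  0.1301] [ 72 159 217] 301 173
[ 0.5417 -0.13    0.1262] [ 75 174 230] 300 170
[ 0.5534 -0.1281  0.1201] [ 55 123 174] 299 166
[ 0.528  -0.127   0.1299] [ 56 130 180] 299 175
[ 0.5295 -0.1253  0.1225] [ 40  94 127] 298 175
[ 
[... 5037 characters left out ...]
22  0.0625 0.1337] [  2  16 161] 251 226
[0.6289 0.0644 0.1137] [ 17  53 147] 250 232
[0.621  0.0654 0.135 ] [  7  21 139] 252 226
[0.6226 0.0668 0.114 ] [  7  21 120] 252 231
[0.6239 0.0678 0.1257] [  2  19 174] 252 229
[0.2298 0.0686 0.185 ] [22 31 67] 325 146
[0.6222 0.0702 0.1212] [ 89 100 116] 253 230
[0.6226 0.0742 0.1249] [134 149 152] 254 230
[0.6213 0.0806 0.1193] [143 160 167] 256 232
[0.6219 0.0884 0.1216] [152 168 175] 258 233
[0.6244 0.0973 0.1316] [120 138 154] 260 233
[0.6147 0.1007 0.1291] [54 68 94] 263 232
[0.6222 0.1028 0.1339] [65 73 78] 262 233
[0.6245 0.1051 0.1143] [40 43 45] 262 238
[0.6272 0.1068 0.1283] [57 62 67] 262 236
[0.6206 0.1091 0.1233] [ 93 104 107] 264 236
```

View pics/crop.png

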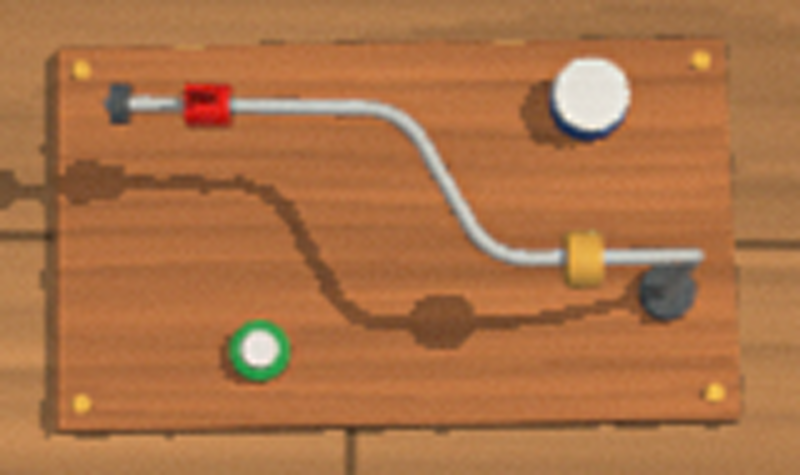

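The crop confirms the geometry: first straight right, flag (208,105) and stop (118,103) in crop pixels, and the rod's last straight is roughly parallel to the first. Next step is to intersect the two views' line planes for each straight.

```bash
cat > fit.py <<'E'
from h import *
def pts(n):
    im=cv2.imread(f"pics/{n}0.png").astype(int);d=np.load(f"pics/{n}0.npy")
    v,u=np.mgrid[0:384,0:512];W=world(n,d,u,v)
    r=(W[...,0]>.5)&(W[...,0]<.68)&(W[...,1]>-.25)&(W[...,1]<.15)&(W[...,2]>.085)&(W[...,2]<.16)
    sil=r&(im.max(2)-im.min(2)<45)
    return W,r,sil,u,v,im
def plane(n,sel):
    W,r,sil,u,v,im=pts(n);m=sel(W)&r
    p=np.stack([u[m],v[m]],-1).astype(np.float32)
    vx,vy,x,y=cv2.fitLine(p,cv2.DIST_L2,0,.01,.01).ravel()
    o,a=ray(n,x-20*vx,y-20*vy);_,b=ray(n,x+20*vx,y+20*vy)
    N=np.cross(a,b);N/=np.linalg.norm(N);return N,N@o,len(p)
Y=lambda W,a,b:(W[...,1]>a)&(W[...,1]<b)
S={1:lambda W:(Y(W,-.178,-.149)|Y(W,-.119,-.094))&(W[...,2]>.11),
 2:lambda W:(W[...,0]>.565)&(W[...,0]<.598)&Y(W,-.08,-.045),
 3:lambda W:Y(W,-.008,.038)|Y(W,.078,.092)}
L={}
for k in S:
    a=plane("top",S[k]);b=plane("scene",S[k])
    D=np.cross(a[0],b[0]);D/=np.linalg.norm(D);D*=np.sign(D[1])
    P=np.linalg.lstsq(np.array([a[0],b[0],D]),np.array([a[1],b[1],D@np.array([.58,[0,-.135,-.063,.03][k],.12])]),rcond=None)[0]
    L[k]=(P,D)
    if __name__=="__main__": print(k,P.round(4),D.round(4),"yaw",np.degrees(np.arctan2(-D[0],D[1])).round(2),"pitch",np.degrees(np.arcsin(D[2])).round(2),a[2],b[2])
if __name__=="__main__":
    for n in("top","scene"):
        W,r,sil,u,v,im=pts(n)
        hsv=cv2.cvtColor(im.astype(np.uint8),cv2.COLOR_BGR2HSV)
        red=r&((hsv[...,0]<6)|(hsv[...,0]>174))&(hsv[...,1]>180);br=r&(hsv[...,0]>10)&(hsv[...,0]<25)&(hsv[...,1]>150)&Y(W,-.16,-.1)
        for nm,m in(("red",red),("brass",br)): print(n,nm,m.sum(),W[m].mean(0).round(4),W[m].min(0).round(4),W[m].max(0).round(4))
        # screws: on board top
        s=(abs(W[...,2]-.017)<.008)&(hsv[...,1]>110)&(hsv[...,0]>15)&(hsv[...,0]<30)&(hsv[...,2]>170)
        _,_,st,c=cv2.connectedComponentsWithStats(s.astype(np.uint8))
        for i in range(1,len(st)):
            w=onplane(n,*c[i],.016)
            if .38<w[0]<.68 and -.26<w[1]<.18 and st[i,4]>2: print("screw",w.round(4),st[i,4])
E
python3 fit.py
```

```text
1 [ 0.541  -0.1354  0.1179] [-0.0098  0.9999  0.0034] yaw 0.56 pitch 0.19 64 34
2 [ 0.5991 -0.035   0.2036] [ 0.834   0.4371 -0.3367] yaw -62.34 pitch -19.68 46 23
3 [0.6181 0.0299 0.1175] [ 0.0036  1.     -0.0018] yaw -0.21 pitch -0.1 74 52
top red 70 [0.6141 0.0591 0.1343] [0.6066 0.0487 0.1188] [0.6256 0.0697 0.153 ]
top brass 84 [ 0.5374 -0.1333  0.1266] [ 0.5255 -0.143   0.112 ] [ 0.5534 -0.1247  0.1363]
screw [ 0.6767 -0.2119  0.016 ] 13
screw [0.6664 0.1388 0.016 ] 12
screw [ 0.4869 -0.2176  0.016 ] 12
screw [0.4764 0.1326 0.016 ] 12
scene red 66 [0.6249 0.06   0.1304] [0.6146 0.0446 0.1099] [0.6324 0.0695 0.1509]
scene brass 58 [ 0.5471 -0.1334  0.1231] [ 0.529  -0.146   0.1055] [ 0.5575 -0.1262  0.132 ]
screw [ 0.4903 -0.2204  0.016 ] 3
screw [ 0.6794 -0.2158  0.016 ] 7
screw [0.4789 0.1289 0.016 ] 7
screw [0.6684 0.1351 0.016 ] 10
```

```bash
cat > plan.py <<'E'
from h import *
from scipy.spatial.transform import Rotation as R
import json,sys
YAW=np.radians(1.72); C=np.array([.578,-.0413,0]); TURN=np.radians(-1.8); PITCH=0.
def Rz(a): return R.from_euler('z',a).as_matrix()
def rail(p): return C+Rz(YAW)@p
B1=np.array([-.0343,-.0475,.12])
def path(s):
    """s = arc length from bend1; rod centre + heading (rail frame, drawn), then turned"""
    r=.035;h=r*np.pi/6
    if s<-h: p=[-.039,-.065+(s+h)];a=0
    elif s<h: a=(s+h)/r; p=[-.039+r*(1-np.cos(a)),-.065+r*np.sin(a)]
    elif s<h+.05: a=np.pi/3; p=[-.0215+(s-h)*np.sin(a),-.0347+(s-h)*.5]
    elif s<3*h+.05: a=np.pi/3-(s-h-.05)/r; p=[.0393-r*(1-np.cos(a)),.0206-r*np.sin(a)]
    else: a=0;p=[.0393,.0206+s-3*h-.05]
    p=np.array([*p,.12]);yaw=np.pi/2-a
    if s>0:
        M=Rz(TURN)@R.from_euler('x',PITCH).as_matrix();p=B1+M@(p-B1);yaw+=TURN
    return rail(p),yaw+YAW
def rows(targets,o=None):
    """targets: list of (tcp xyz, yaw of tool x), tool straight down -> rows"""
    o=o or ctrl.get_obs();R0=R.from_rotvec(o['tool_rot']);out=[]
    for p,y in targets:
        t=R.from_matrix(np.array([[np.cos(y),np.sin(y),0],[np.sin(y),-np.cos(y),0],[0,0,-1]]).T)
        d=R0.inv().apply(p-o['tool_pos'])/.6; w=(R0.inv()*t).as_rotvec()/(np.pi/2)
        out.append([*d.round(4),*w.round(3)])
    return out
def show(rs):
    for r in rs: print(", ".join(f"{v:g}" for v in r)+",")
def along(s0,s1,n,dz=0,lat=0,Z=.054):
    """lat: shift to left of heading; dz: extra height"""
    t=[]
    for s in np.linspace(s0,s1,n+1)[1:]:
        p,y=path(s);t.append((p+[0-np.sin(y)*lat,np.cos(y)*lat,Z+dz],y))
    return t
def sof(): # current arc position
    o=ctrl.get_obs();x=o['tool_pos'];ss=np.arange(-.11,.2,.0005)
    return ss[np.argmin([np.linalg.norm(path(s)[0][:2]-x[:2]) for s in ss])]
E
python3 - <<'E'
from plan import *
for s in(-.08,-.065,-.0615,0,.05,.1,.15,.19): print(s,path(s)[0].round(4),np.degrees(path(s)[1]).round(1))
s=min(np.arange(-.1,0,.0005),key=lambda s:abs(path(s)[0][1]+.1345));print(s)
p,y=path(s)
show(rows([(p+[0,0,.054+.1],y)])); show(rows([(p+[0,0,.054-.002],y)]))
E
```

```text
-0.08 [ 0.5428 -0.1691  0.12  ] 91.7
-0.065 [ 0.5424 -0.1541  0.12  ] 91.7
-0.0615 [ 0.5423 -0.1506  0.12  ] 91.7
0 [ 0.5451 -0.0898  0.12  ] 61.7
0.05 [ 0.5854 -0.0612  0.12  ] 29.9
0.1 [ 0.6185 -0.0268  0.12  ] 81.8
0.15 [0.6189 0.0232 0.12  ] 89.9
0.19 [0.619  0.0632 0.12  ] 89.9
-0.04549999999999996
0.8181, -0.5978, 0.0492, -0.001, -0.001, -0.858,
0.818, -0.5975, 0.2192, -0.001, -0.001, -0.858,
```

Emit:
apply_moves --rows '[0.1, -0.07, 0.005, 0, 0, -0.09, 0.18, -0.13, 0.01, 0, 0, -0.18, 0.25, -0.18, 0.015, 0, 0, -0.26, 0.32, -0.23, 0.02, 0, 0, -0.34, 0.39, -0.28, 0.025, 0, 0, -0.42, 0.46, -0.33, 0.03, 0, 0, -0.5, 0.53, -0.385, 0.035, 0, 0, -0.58, 0.59, -0.43, 0.04, 0, 0, -0.65, 0.65, -0.475, 0.042, 0, 0, -0.71, 0.7, -0.51, 0.044, 0, 0, -0.76, 0.75, -0.545, 0.046, 0, 0, -0.8, 0.78, -0.57, 0.048, 0, 0, -0.83, 0.8, -0.585, 0.049, 0, 0, -0.85, 0.812, -0.594, 0.049, -0.001, -0.001, -0.858, 0.818, -0.598, 0.049, -0.001, -0.001, -0.858, 0.818, -0.598, 0.049, -0.001, -0.001, -0.858, 0.818, -0.598, 0.049, -0.001, -0.001, -0.858]' --grip 0.8

```text
t: 1.8
tool_pos: [0.5413, -0.136, 0.2746]
tool_rot: [2.189, 2.251, -0.002]
contact_force: [-0.5, 0.2, 0.7]
opening: 0.0685
grip_force: 0.0
```

Run:
```python
from plan import *
o=ctrl.get_obs();print(o['t'],o['tool_pos'],o['contact_force'],o['opening'],np.degrees(R.from_rotvec(o['tool_rot']).as_matrix()[:,0]))
p,y=path(-.0455);print(p)
show(rows([(p+[0,0,.054-.0025],y)]))
im,d=ctrl.get_image("scene");cv2.imwrite("pics/s1.png",im)
im,d2=ctrl.get_image("top")
cv2.imwrite("pics/c1.png",np.hstack([cv2.resize(cv2.imread("pics/s1.png")[120:260,150:290],(400,400)),cv2.resize(im[100:240,210:350],(400,400))]))
```

```text
1.8 [ 0.54134896 -0.1359689   0.2745965 ] [-0.50932354  0.17042115  0.66020825] 0.06849204274185772 [-1.60303489 57.27318891 -0.13587229]
[ 0.54178419 -0.1346031   0.12      ]
0.0027, 0.0008, 0.1718, 0, 0.002, -0.001,
```

View pics/c1.png

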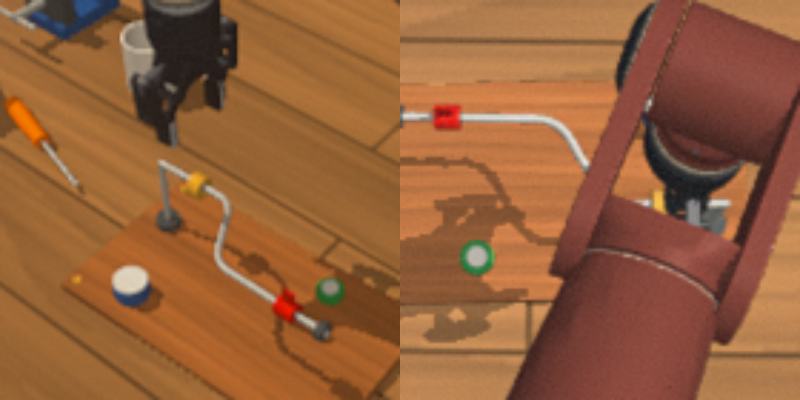

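The gripper hangs above the rod with its fingers straddling it near the collar (scene crop, collar at (197,185)); the way down is clear.

Emit:
apply_moves --rows '[0.001, 0, 0.03, 0, 0.001, 0, 0.002, 0.001, 0.06, 0, 0.002, 0, 0.0027, 0.001, 0.09, 0, 0.002, 0, 0.0027, 0.001, 0.12, 0, 0.002, 0, 0.0027, 0.001, 0.14, 0, 0.002, 0, 0.0027, 0.001, 0.155, 0, 0.002, 0, 0.0027, 0.001, 0.165, 0, 0.002, 0, 0.0027, 0.001, 0.172, 0, 0.002, 0, 0.0027, 0.001, 0.172, 0, 0.002, 0, 0.0027, 0.001, 0.172, 0, 0.002, 0, 0.0027, 0.001, 0.172, 0, 0.002, 0]'

```text
t: 3.0
tool_pos: [0.5428, -0.1336, 0.1721]
tool_rot: [2.188, 2.254, 0.002]
contact_force: [-0.1, -0.2, 0.5]
opening: 0.068
grip_force: 0.0
```

Run:
```python
from plan import *
o=ctrl.get_obs();print(o['t'],o['tool_pos'],o['contact_force'])
im,d=ctrl.get_image("scene");im2,_=ctrl.get_image("top")
cv2.imwrite("pics/c2.png",np.hstack([cv2.resize(im[150:230,180:260],(400,400),interpolation=cv2.INTER_CUBIC),cv2.resize(im2[130:210,260:340],(400,400),interpolation=cv2.INTER_CUBIC)]))
```

```text
3.0 [ 0.54276092 -0.13364631  0.17205696] [-0.05794803 -0.19531857  0.51931851]
```

View pics/c2.png

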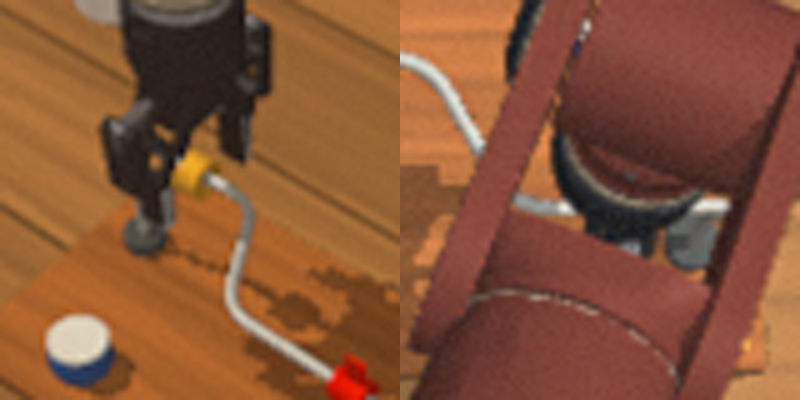

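Run:
```python
from plan import *
for X in([.5418,-.1345,.1165],[.58,-.1336,.0995],[.505,-.1336,.0995]): print(((proj("scene",X)-[180,150])*5).round())
im=cv2.imread("pics/scene0.png");hsv=cv2.cvtColor(im,cv2.COLOR_BGR2HSV)
m=cv2.inRange(hsv,(10,150,60),(25,255,255))[170:195,205:230];v,u=np.nonzero(m);print("collar px",(u.mean()+25)*5,(v.mean()+20)*5,u.min()+205,u.max()+205,v.min()+170,v.max()+170)
im=cv2.imread("pics/top0.png");hsv=cv2.cvtColor(im,cv2.COLOR_BGR2HSV)
m=cv2.inRange(hsv,(10,150,60),(25,255,255))[160:183,292:312];v,u=np.nonzero(m);print("top collar",u.mean()+292,v.mean()+160,u.min()+292,u.max()+292,v.min()+160,v.max()+160,proj("top",[.5418,-.1345,.1165]))
```

```text
[197. 173.]
[161. 224.]
[237. 161.]
collar px 189.82474226804123 155.8659793814433 205 229 170 194
top collar 301.59045226130655 171.03768844221105 292 311 160 182 [301.35473857 170.7752243 ]
```

The projected collar centre agrees with the picture in both views ((197,173) in the scene crop), and the front finger tip is at about (150,215), beside it. Closing softly.

Emit:
apply_moves --rows '[0, 0, 0, 0, 0, 0, 0, 0, 0, 0, 0, 0, 0, 0, 0, 0, 0, 0, 0, 0, 0, 0, 0, 0, 0, 0, 0, 0, 0, 0, 0, 0, 0, 0, 0, 0, 0, 0, 0, 0, 0, 0, 0, 0, 0, 0, 0, 0, 0, 0, 0, 0, 0, 0, 0, 0, 0, 0, 0, 0]' --grip 0.2 --grip_force 25

```text
t: 4.1
tool_pos: [0.5424, -0.1335, 0.1714]
tool_rot: [-2.188, -2.254, -0.002]
contact_force: [0.8, 0.5, 1.5]
opening: 0.028
grip_force: 28.2
```

Emit:
apply_moves --rows '[0, 0, -0.002, 0, 0, 0, 0, 0, -0.004, 0, 0, 0, 0, 0, -0.005, 0, 0, 0, 0, 0, -0.005, 0, 0, 0, 0, 0, -0.005, 0, 0, 0]'

```text
t: 4.6
tool_pos: [0.5422, -0.1335, 0.1741]
tool_rot: [-2.188, -2.254, -0.001]
contact_force: [-0.8, -0.7, -0.6]
opening: 0.0284
grip_force: 27.9
```

Run:
```python
from plan import *
o=ctrl.get_obs();print(o['tool_pos'],o['contact_force'],o['wrist_torque'])
```

```text
[ 0.54224514 -0.13352601  0.17413677] [-0.81902267 -0.66894396 -0.62121687] [-0.01541244  0.00307669 -0.04340258]
```

Emit:
apply_moves --rows '[0, 0, -0.0015, 0, 0, 0, 0, 0, -0.003, 0, 0, 0, 0, 0, -0.003, 0, 0, 0, 0, 0, -0.003, 0, 0, 0]'

```text
t: 5.0
tool_pos: [0.5424, -0.1335, 0.1762]
tool_rot: [-2.188, -2.254, -0.002]
contact_force: [-0.5, -0.2, -1.5]
opening: 0.028
grip_force: 27.9
```

Emit:
apply_moves --rows '[0, 0, -0.0015, 0, 0, 0, 0, 0, -0.0017, 0, 0, 0, 0, 0, -0.0017, 0, 0, 0]'

```text
t: 5.3
tool_pos: [0.5424, -0.1336, 0.1772]
tool_rot: [-2.188, -2.254, -0.002]
contact_force: [-0.0, 0.3, -1.5]
opening: 0.0282
grip_force: 27.9
```

Emit:
apply_moves --rows '[0, 0, -0.001, 0, 0, 0, 0, 0, -0.0015, 0, 0, 0, 0, 0, -0.0015, 0, 0, 0]'

```text
t: 5.6
tool_pos: [0.5424, -0.1336, 0.1781]
tool_rot: [-2.188, -2.254, -0.002]
contact_force: [-0.4, -0.7, -0.4]
opening: 0.0283
grip_force: 27.9
```

Emit:
apply_moves --rows '[0, 0, -0.0008, 0, 0, 0, 0, 0, -0.0012, 0, 0, 0, 0, 0, -0.0012, 0, 0, 0]'

```text
t: 5.9
tool_pos: [0.5423, -0.1335, 0.1786]
tool_rot: [-2.188, -2.254, -0.001]
contact_force: [1.1, -0.8, -2.1]
opening: 0.028
grip_force: 27.8
```

Emit:
apply_moves --rows '[0, 0, -0.0006, 0, 0, 0, 0, 0, -0.0012, 0, 0, 0, 0, 0, -0.0012, 0, 0, 0]'

```text
t: 6.2
tool_pos: [0.5423, -0.1335, 0.1787]
tool_rot: [-2.188, -2.254, -0.002]
contact_force: [3.1, -0.3, -6.3]
opening: 0.0282
grip_force: 27.2
```

Emit:
apply_moves --rows '[0, 0, 0.003, 0, 0, 0, 0, 0, 0.0075, 0, 0, 0, 0, 0.0025, 0.0075, 0, 0, 0, 0, 0.005, 0.0075, 0, 0, 0, 0, 0.005, 0.0075, 0, 0, 0]'

```text
t: 6.7
tool_pos: [0.5449, -0.1335, 0.175]
tool_rot: [-2.186, -2.253, 0.001]
contact_force: [-5.1, -0.0, 1.4]
opening: 0.0282
grip_force: 28.1
```

Emit:
apply_moves --rows '[0, 0.0015, 0, 0, 0, 0, 0, 0.0015, 0, 0, 0, 0, 0, 0.0015, 0, 0, 0, 0]'

```text
t: 7.0
tool_pos: [0.545, -0.1335, 0.175]
tool_rot: [-2.185, -2.252, 0.003]
contact_force: [-7.6, -0.4, 3.2]
opening: 0.0286
grip_force: 28.4
```

Emit:
apply_moves --rows '[0, 0.0015, 0, 0, 0, 0, 0, 0.0015, 0, 0, 0, 0, 0, 0.0015, 0, 0, 0, 0]'

```text
t: 7.3
tool_pos: [0.5452, -0.1335, 0.1749]
tool_rot: [-2.184, -2.25, 0.006]
contact_force: [-11.8, -0.4, 5.4]
opening: 0.0283
grip_force: 28.6
```

Emit:
apply_moves --rows '[0, -0.005, 0, 0, 0, 0, 0, -0.01, 0, 0, 0, 0, 0, -0.01, 0, 0, 0, 0, 0, -0.01, 0, 0, 0, 0]'

```text
t: 7.7
tool_pos: [0.5414, -0.1336, 0.1751]
tool_rot: [2.188, 2.254, 0.002]
contact_force: [-1.3, 0.3, -0.6]
opening: 0.028
grip_force: 27.9
```

Emit:
apply_moves --rows '[0, -0.002, 0, 0, 0, 0, 0, -0.004, 0, 0, 0, 0, 0, -0.004, 0, 0, 0, 0]'

```text
t: 8.0
tool_pos: [0.5387, -0.1336, 0.1749]
tool_rot: [-2.188, -2.254, -0.002]
contact_force: [0.1, -0.2, -0.9]
opening: 0.0281
grip_force: 27.9
```

Emit:
apply_moves --rows '[0, -0.001, 0, 0, 0, 0, 0, -0.002, 0, 0, 0, 0, 0, -0.002, 0, 0, 0, 0]'

```text
t: 8.3
tool_pos: [0.5376, -0.1337, 0.175]
tool_rot: [-2.188, -2.254, -0.002]
contact_force: [-0.1, 0.2, -1.1]
opening: 0.0281
grip_force: 27.9
```

```bash
sed -i 's/C=np.array(\[.578/C=np.array([.577/; s/def along(\(.*\)Z=.054/def along(\1Z=.055/' plan.py
cat > res.py <<'E'
from plan import *
from fit import pts,S
ss=np.arange(-.1,.19,.0005);PP=np.array([path(s)[0] for s in ss]);HH=np.array([path(s)[1] for s in ss])
S["b2"]=lambda W:(W[...,1]>-.04)&(W[...,1]<-.012)
S["b1"]=lambda W:(W[...,1]>-.1)&(W[...,1]<-.075)
for n in("top","scene"):
    W,r,sil,u,v,im=pts(n)
    for k in S:
        m=S[k](W)&r
        w=np.array([onplane(n,a,b,.12) for a,b in zip(u[m],v[m])])
        l=[]
        for x in w:
            i=np.argmin(np.linalg.norm(PP[:,:2]-x[:2],axis=1));d=x-PP[i];l.append(-np.sin(HH[i])*d[0]+np.cos(HH[i])*d[1])
        l=np.array(l);print(n,k,"lateral left mm",(1e3*np.mean(l)).round(2),(1e3*np.std(l)).round(1))
E
python3 res.py
```

```text
top 1 lateral left mm 0.5 2.2
top 2 lateral left mm 1.11 2.4
top 3 lateral left mm 0.45 2.4
top b2 lateral left mm 0.41 2.3
top b1 lateral left mm 0.77 2.3
scene 1 lateral left mm -1.5 2.9
scene 2 lateral left mm -2.27 2.4
scene 3 lateral left mm -1.71 2.7
scene b2 lateral left mm -1.82 2.6
scene b1 lateral left mm -2.28 2.5
```

The model matches the rod in both views to within 1 mm along its whole length, so the turn is about −1.8° sideways and roughly 0° in pitch. Sliding along it now.

Run:
```python
from plan import *
s=sof();print(s);show(rows(along(s,.01,19)))
```

```text
-0.04449999999999994
0.0048, 0.0053, -0, 0, -0.001, -0,
0.0095, 0.0053, -0, 0, -0.001, -0,
0.0143, 0.0053, -0, 0, -0.001, -0,
0.0191, 0.0053, 0, 0, -0.001, -0,
0.0239, 0.0053, 0, 0, -0.001, -0,
0.0287, 0.0053, 0, 0, -0.001, -0,
0.0334, 0.0053, 0, 0, -0.001, -0,
0.0382, 0.0053, 0, 0, -0.001, -0,
0.043, 0.0053, 0, 0, -0.001, -0,
0.0478, 0.0055, 0, 0, -0.001, 0.045,
0.0525, 0.006, 0, 0, -0.001, 0.098,
0.0572, 0.0069, 0, 0, -0.001, 0.15,
0.0618, 0.0082, 0.0001, 0, -0.001, 0.202,
0.0663, 0.0099, 0.0001, 0, -0.001, 0.254,
0.0706, 0.0119, 0.0001, 0, -0.001, 0.306,
0.0747, 0.0144, 0.0001, 0, -0.001, 0.379,
0.0786, 0.0172, 0.0001, -0, -0.001, 0.431,
0.0822, 0.0204, 0.0001, -0, -0.001, 0.483,
0.0855, 0.0238, 0.0001, -0, -0.001, 0.535,
```

Emit:
apply_moves --rows '[0.0048, 0.0053, 0, 0, 0, 0, 0.0095, 0.0053, 0, 0, 0, 0, 0.0143, 0.0053, 0, 0, 0, 0, 0.0191, 0.0053, 0, 0, 0, 0, 0.0239, 0.0053, 0, 0, 0, 0, 0.0287, 0.0053, 0, 0, 0, 0, 0.0334, 0.0053, 0, 0, 0, 0, 0.0382, 0.0053, 0, 0, 0, 0, 0.043, 0.0053, 0, 0, 0, 0, 0.043, 0.0053, 0, 0, 0, 0]'

```text
t: 9.3
tool_pos: [0.5399, -0.1074, 0.175]
tool_rot: [-2.187, -2.254, -0.001]
contact_force: [0.2, -0.4, -0.5]
opening: 0.028
grip_force: 27.9
```

Emit:
apply_moves --rows '[0.0048, 0.0002, 0, 0, 0, 0.045, 0.0095, 0.0007, 0, 0, 0, 0.098, 0.0142, 0.0016, 0, 0, 0, 0.15, 0.0188, 0.0029, 0, 0, 0, 0.202, 0.0233, 0.0046, 0, 0, 0, 0.254, 0.0233, 0.0046, 0, 0, 0, 0.254]'

```text
t: 9.9
tool_pos: [0.5424, -0.0936, 0.175]
tool_rot: [-2.59, -1.776, -0.001]
contact_force: [0.0, 0.5, -0.8]
opening: 0.0284
grip_force: 27.9
```

Run:
```python
from plan import *
s=sof();o=ctrl.get_obs();print(s,path(s)[0],o['tool_pos'],o['contact_force'],o['wrist_torque']);show(rows(along(s,.045,15)))
```

```text
-0.003999999999999906 [ 0.54244036 -0.09343153  0.12      ] [ 0.54237567 -0.09362312  0.17501975] [ 0.03410209  0.51332002 -0.81882071] [-0.06208046  0.01628561 -0.02492439]
0.0058, 0.0003, 0, -0, -0.001, 0.066,
0.0111, 0.0012, 0, -0, -0.001, 0.146,
0.0164, 0.0027, 0.0001, -0, -0.001, 0.205,
0.0214, 0.0047, 0.0001, -0, -0.001, 0.264,
0.0263, 0.0071, 0.0001, -0, -0.001, 0.324,
0.0309, 0.01, 0.0001, -0, -0.001, 0.383,
0.0353, 0.0133, 0.0001, -0, -0.001, 0.433,
0.0395, 0.0167, 0.0001, -0, -0.001, 0.433,
0.0437, 0.0201, 0.0001, -0, -0.001, 0.433,
0.048, 0.0235, 0.0001, -0, -0.001, 0.433,
0.0522, 0.027, 0.0001, -0, -0.001, 0.433,
0.0564, 0.0304, 0.0001, -0, -0.001, 0.433,
0.0607, 0.0338, 0.0001, -0, -0.001, 0.433,
0.0649, 0.0372, 0.0001, -0, -0.001, 0.433,
0.0691, 0.0406, 0.0001, -0, -0.001, 0.433,
```

Emit:
apply_moves --rows '[0.0058, 0.0003, 0, 0, 0, 0.066, 0.0111, 0.0012, 0, 0, 0, 0.146, 0.0164, 0.0027, 0, 0, 0, 0.205, 0.0214, 0.0047, 0, 0, 0, 0.264, 0.0263, 0.0071, 0, 0, 0, 0.324, 0.0309, 0.01, 0, 0, 0, 0.383, 0.0309, 0.01, 0, 0, 0, 0.383]'

```text
t: 10.6
tool_pos: [0.5548, -0.0787, 0.1751]
tool_rot: [-3.0, -0.931, -0.001]
contact_force: [-0.0, 1.6, -1.2]
opening: 0.0279
grip_force: 27.9
```

Run:
```python
from plan import *
s=sof();o=ctrl.get_obs();print(s,path(s)[0],o['contact_force'],o['wrist_torque']);show(rows(along(s,.055,12)))
```

```text
0.015500000000000111 [ 0.55456926 -0.07852197  0.12      ] [-9.60552820e-04  1.59010092e+00 -1.17056528e+00] [ 0.02471698  0.02255291 -0.01568688]
0.0053, -0.0001, 0.0001, -0, -0.001, 0.051,
0.0108, 0.0003, 0.0002, -0, -0.001, 0.051,
0.0162, 0.0007, 0.0002, -0, -0.001, 0.051,
0.0217, 0.0012, 0.0002, -0, -0.001, 0.051,
0.0272, 0.0016, 0.0002, -0, -0.001, 0.051,
0.0326, 0.0021, 0.0002, -0, -0.001, 0.051,
0.0381, 0.0025, 0.0002, -0, -0.001, 0.051,
0.0436, 0.0029, 0.0002, -0, -0.001, 0.051,
0.049, 0.0034, 0.0002, -0, -0.001, 0.051,
0.0545, 0.0038, 0.0002, -0, -0.001, 0.051,
0.06, 0.0042, 0.0002, -0, -0.001, 0.051,
0.0654, 0.0047, 0.0002, -0, -0.001, 0.051,
```

Emit:
apply_moves --rows '[0.0053, 0, 0, 0, 0, 0.051, 0.0108, 0.0003, 0, 0, 0, 0.051, 0.0162, 0.0007, 0, 0, 0, 0.051, 0.0217, 0.0012, 0, 0, 0, 0.051, 0.0272, 0.0016, 0, 0, 0, 0.051, 0.0272, 0.0016, 0, 0, 0, 0.051]'

```text
t: 11.2
tool_pos: [0.569, -0.07, 0.1751]
tool_rot: [-3.035, -0.809, -0.001]
contact_force: [0.6, 0.0, -0.7]
opening: 0.0284
grip_force: 27.9
```

Emit:
apply_moves --rows '[0.0055, 0, 0, 0, 0, 0, 0.011, 0, 0, 0, 0, 0, 0.0165, 0, 0, 0, 0, 0, 0.022, 0, 0, 0, 0, 0, 0.0275, 0, 0, 0, 0, 0, 0.0275, 0, 0, 0, 0, 0]'

```text
t: 11.8
tool_pos: [0.5833, -0.0618, 0.1751]
tool_rot: [-3.035, -0.808, -0.001]
contact_force: [-0.1, -0.1, -0.4]
opening: 0.0284
grip_force: 27.9
```

Run:
```python
from plan import *
s=sof();o=ctrl.get_obs();print(s,path(s)[0],o['tool_pos'],o['contact_force'],o['wrist_torque']);show(rows(along(s,.085,12)))
```

```text
0.04900000000000014 [ 0.58354492 -0.06172609  0.12      ] [ 0.58330552 -0.06177463  0.17511132] [-0.06018533 -0.11311065 -0.44350871] [0.02787951 0.03031095 0.00660035]
0.0054, 0.0001, 0.0002, -0, -0.001, -0.001,
0.0104, 0.0001, 0.0002, -0, -0.001, -0.001,
0.0154, 0.0001, 0.0002, -0, -0.001, -0.001,
0.0204, 0.0001, 0.0002, -0, -0.001, -0.001,
0.0254, 0.0001, 0.0002, -0, -0.001, -0.001,
0.0304, 0.0001, 0.0002, -0, -0.001, -0.001,
0.0354, 0, 0.0002, -0, -0.001, -0.032,
0.0404, -0.0005, 0.0002, -0, -0.001, -0.086,
0.0453, -0.0013, 0.0002, -0, -0.001, -0.141,
0.0501, -0.0026, 0.0002, -0, -0.001, -0.195,
0.0548, -0.0044, 0.0002, -0, -0.001, -0.25,
0.0593, -0.0065, 0.0002, -0, -0.001, -0.305,
```

Emit:
apply_moves --rows '[0.0054, 0, 0, 0, 0, 0, 0.0104, 0, 0, 0, 0, 0, 0.0154, 0, 0, 0, 0, 0, 0.0204, 0, 0, 0, 0, 0, 0.0254, 0, 0, 0, 0, 0, 0.0304, 0, 0, 0, 0, 0, 0.0354, 0, 0, 0, 0, -0.032, 0.0404, -0.0005, 0, 0, 0, -0.086, 0.0404, -0.0005, 0, 0, 0, -0.086]'

```text
t: 12.7
tool_pos: [0.6041, -0.0495, 0.1751]
tool_rot: [-2.974, -1.01, -0.001]
contact_force: [0.2, 0.0, -1.0]
opening: 0.0283
grip_force: 27.9
```

Run:
```python
from plan import *
s=sof();o=ctrl.get_obs();print(s,path(s)[0],o['tool_pos'],o['contact_force'],o['wrist_torque']);show(rows(along(s,.115,14)))
```

```text
0.07300000000000016 [ 0.60417751 -0.04950283  0.12      ] [ 0.60411975 -0.04948525  0.1751073 ] [ 0.17485293  0.02498943 -1.00262619] [ 0.04134094 -0.02097245  0.00773225]
0.0051, -0.0001, 0.0002, -0, -0.001, -0.055,
0.01, -0.0008, 0.0002, -0, -0.001, -0.11,
0.0149, -0.0018, 0.0002, -0, -0.001, -0.164,
0.0197, -0.0033, 0.0002, -0, -0.001, -0.219,
0.0243, -0.0052, 0.0002, -0, -0.001, -0.273,
0.0287, -0.0075, 0.0002, -0, -0.001, -0.328,
0.033, -0.0101, 0.0002, -0, -0.001, -0.382,
0.037, -0.0131, 0.0002, -0, -0.001, -0.437,
0.0407, -0.0165, 0.0002, -0, -0.001, -0.492,
0.0441, -0.0201, 0.0002, -0, -0.001, -0.546,
0.0473, -0.024, 0.0002, -0, -0.001, -0.582,
0.0503, -0.028, 0.0002, -0, -0.001, -0.582,
0.0534, -0.0319, 0.0003, -0, -0.001, -0.582,
0.0564, -0.0359, 0.0003, -0, -0.001, -0.582,
```

Emit:
apply_moves --rows '[0.0051, -0.0001, 0, 0, 0, -0.055, 0.01, -0.0008, 0, 0, 0, -0.11, 0.0149, -0.0018, 0, 0, 0, -0.164, 0.0197, -0.0033, 0, 0, 0, -0.219, 0.0243, -0.0052, 0, 0, 0, -0.273, 0.0287, -0.0075, 0, 0, 0, -0.328, 0.0287, -0.0075, 0, 0, 0, -0.328]'

```text
t: 13.4
tool_pos: [0.6148, -0.0354, 0.175]
tool_rot: [-2.619, -1.733, -0.001]
contact_force: [-0.3, -0.1, -1.9]
opening: 0.0283
grip_force: 27.9
```

Run:
```python
from plan import *
s=sof();o=ctrl.get_obs();print(s,path(s)[0],o['tool_pos'],o['contact_force'],o['wrist_torque']);show(rows(along(s,.13,14)))
```

```text
0.09100000000000018 [ 0.61506293 -0.03541635  0.12      ] [ 0.61477594 -0.03542771  0.17504286] [-0.26159178 -0.07744099 -1.85218245] [ 0.01952215 -0.05214101 -0.03476606]
0.0048, 0.0002, 0.0001, -0, -0.001, -0.051,
0.0095, -0.0003, 0.0001, -0, -0.001, -0.102,
0.014, -0.0012, 0.0001, -0, -0.001, -0.153,
0.0185, -0.0025, 0.0001, -0, -0.001, -0.203,
0.0228, -0.0042, 0.0001, -0, -0.001, -0.254,
0.0271, -0.006, 0.0001, -0, -0.001, -0.255,
0.0314, -0.0078, 0.0001, -0, -0.001, -0.255,
0.0356, -0.0096, 0.0001, -0, -0.001, -0.255,
0.0399, -0.0114, 0.0001, -0, -0.001, -0.255,
0.0442, -0.0132, 0.0001, -0, -0.001, -0.255,
0.0485, -0.015, 0.0001, -0, -0.001, -0.255,
0.0527, -0.0168, 0.0001, -0, -0.001, -0.255,
0.057, -0.0186, 0.0001, -0, -0.001, -0.255,
0.0613, -0.0205, 0.0001, -0, -0.001, -0.255,
```

Emit:
apply_moves --rows '[0.0048, 0.0002, 0, 0, 0, -0.051, 0.0095, -0.0003, 0, 0, 0, -0.102, 0.014, -0.0012, 0, 0, 0, -0.153, 0.0185, -0.0025, 0, 0, 0, -0.203, 0.0228, -0.0042, 0, 0, 0, -0.254, 0.0271, -0.006, 0, 0, 0, -0.255, 0.0271, -0.006, 0, 0, 0, -0.255]'

```text
t: 14.1
tool_pos: [0.6177, -0.0191, 0.1751]
tool_rot: [-2.224, -2.217, -0.001]
contact_force: [-0.2, -0.0, -0.9]
opening: 0.0282
grip_force: 27.9
```

Run:
```python
from plan import *
s=sof();o=ctrl.get_obs();print(s,path(s)[0],o['tool_pos'],o['contact_force'],o['wrist_torque']);show(rows(along(s,.155,12)))
```

```text
0.10750000000000019 [ 0.61783971 -0.01928882  0.12      ] [ 0.6176905  -0.01910131  0.17507004] [-0.18401237 -0.0093263  -0.91820625] [-0.01915494 -0.03240819  0.00263683]
0.0063, 0.0002, 0.0001, 0, -0.001, -0.001,
0.0129, 0.0002, 0.0001, 0, -0.001, -0.001,
0.0195, 0.0002, 0.0001, 0, -0.001, -0.001,
0.0261, 0.0002, 0.0001, 0, -0.001, -0.001,
0.0327, 0.0002, 0.0002, 0, -0.001, -0.001,
0.0393, 0.0002, 0.0002, 0, -0.001, -0.001,
0.0459, 0.0002, 0.0002, 0, -0.001, -0.001,
0.0525, 0.0002, 0.0002, 0, -0.001, -0.001,
0.0591, 0.0001, 0.0002, 0, -0.001, -0.001,
0.0657, 0.0001, 0.0002, 0, -0.001, -0.001,
0.0723, 0.0001, 0.0002, 0, -0.001, -0.001,
0.0789, 0.0001, 0.0002, 0, -0.001, -0.001,
```

Emit:
apply_moves --rows '[0.006, 0, 0, 0, 0, 0, 0.012, 0, 0, 0, 0, 0, 0.018, 0, 0, 0, 0, 0, 0.024, 0, 0, 0, 0, 0, 0.03, 0, 0, 0, 0, 0, 0.036, 0, 0, 0, 0, 0, 0.042, 0, 0, 0, 0, 0, 0.042, 0, 0, 0, 0, 0]'

```text
t: 14.9
tool_pos: [0.6178, 0.0064, 0.1751]
tool_rot: [-2.22, -2.221, -0.002]
contact_force: [-0.1, -0.8, -1.0]
opening: 0.0283
grip_force: 27.9
```

Emit:
apply_moves --rows '[0.005, 0, 0, 0, 0, 0, 0.01, 0, 0, 0, 0, 0, 0.015, 0, 0, 0, 0, 0, 0.02, 0, 0, 0, 0, 0, 0.025, 0, 0, 0, 0, 0, 0.03, 0, 0, 0, 0, 0, 0.035, 0, 0, 0, 0, 0, 0.035, 0, 0, 0, 0, 0]'

```text
t: 15.7
tool_pos: [0.6177, 0.0273, 0.1751]
tool_rot: [-2.221, -2.221, -0.001]
contact_force: [-0.3, 0.8, -1.1]
opening: 0.0281
grip_force: 27.9
```

Emit:
apply_moves --rows '[0.0025, 0, 0, 0, 0, 0, 0.005, 0, 0, 0, 0, 0, 0.0075, 0, 0, 0, 0, 0, 0.01, 0, 0, 0, 0, 0, 0.0125, 0, 0, 0, 0, 0, 0.015, 0, 0, 0, 0, 0, 0.0175, 0, 0, 0, 0, 0, 0.02, 0, 0, 0, 0, 0]'

```text
t: 16.5
tool_pos: [0.6177, 0.0389, 0.1751]
tool_rot: [-2.221, -2.221, -0.0]
contact_force: [-0.5, -1.5, -1.8]
opening: 0.0281
grip_force: 27.9
```

Run:
```python
from plan import *
o=ctrl.get_obs();print(o['tool_pos'],o['contact_force'],o['wrist_torque'])
im,d=ctrl.get_image("scene")
cv2.imwrite("pics/c3.png",cv2.resize(im[180:250,210:290],(640,560),interpolation=cv2.INTER_CUBIC))
```

```text
[0.61767317 0.03888066 0.17512775] [-0.51560606 -1.4794395  -1.82567965] [-0.29905831  0.12968881  0.05956402]
```

View pics/c3.png

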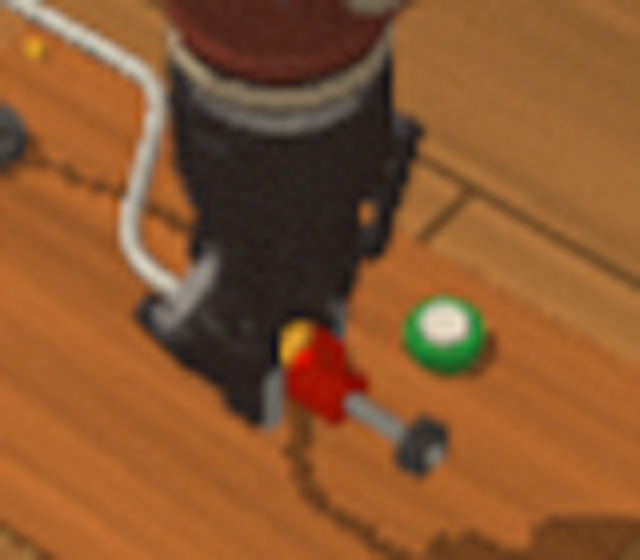

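The collar's rim at (298,342) touches the red flag at (325,375), and the dark stop is at (422,445). The y force has begun to show, so I push on slowly.

Emit:
apply_moves --rows '[0.003, 0, 0, 0, 0, 0, 0.006, 0, 0, 0, 0, 0, 0.009, 0, 0, 0, 0, 0, 0.012, 0, 0, 0, 0, 0, 0.015, 0, 0, 0, 0, 0, 0.018, 0, 0, 0, 0, 0]'

```text
t: 17.15
tool_pos: [0.6177, 0.0499, 0.1752]
tool_rot: [-2.221, -2.221, -0.001]
contact_force: [-0.8, -2.0, -0.7]
opening: 0.0284
grip_force: 27.9
```

Emit:
apply_moves --rows '[0.003, 0, 0, 0, 0, 0, 0.006, 0, 0, 0, 0, 0, 0.009, 0, 0, 0, 0, 0, 0.012, 0, 0, 0, 0, 0, 0.015, 0, 0, 0, 0, 0]'

```text
t: 17.65
tool_pos: [0.6178, 0.0589, 0.1752]
tool_rot: [-2.221, -2.221, -0.001]
contact_force: [-0.4, -2.4, -0.3]
opening: 0.0282
grip_force: 27.9
```

Run:
```python
from plan import *
o=ctrl.get_obs();print(o['tool_pos'],o['contact_force'],sof())
for s in(.188,.19,.192):
  p=path(s)[0];print(s,p,np.linalg.norm(p-rail(B1)))
```

```text
[0.61775899 0.05889086 0.17516412] [-0.41388415 -2.38844563 -0.34238118] 0.18550000000000028
0.188 [0.61795211 0.0612111  0.12      ] 0.16809181342695914
0.19 [0.6179549 0.0632111 0.12     ] 0.1698921606649711
0.192 [0.61795769 0.06521109 0.12      ] 0.17169692708275555
```

Emit:
apply_moves --rows '[0.0015, 0, 0, 0, 0, 0, 0.003, 0, 0, 0, 0, 0, 0.004, 0, 0, 0, 0, 0, 0.005, 0, 0, 0, 0, 0, 0.005, 0, 0, 0, 0, 0]'

```text
t: 18.15
tool_pos: [0.6178, 0.0618, 0.1752]
tool_rot: [-2.221, -2.221, -0.002]
contact_force: [-1.2, -1.1, -1.8]
opening: 0.0285
grip_force: 27.9
```

Emit:
apply_moves --rows '[0.0008, 0, 0, 0, 0, 0, 0.0015, 0, 0, 0, 0, 0, 0.0015, 0, 0, 0, 0, 0]'

```text
t: 18.45
tool_pos: [0.6178, 0.0627, 0.1752]
tool_rot: [-2.221, -2.221, -0.002]
contact_force: [-0.2, -1.9, -1.2]
opening: 0.028
grip_force: 27.9
```

Emit:
apply_moves --rows '[0.0008, 0, 0, 0, 0, 0, 0.0012, 0, 0, 0, 0, 0, 0.0012, 0, 0, 0, 0, 0]'

```text
t: 18.75
tool_pos: [0.6178, 0.0634, 0.1752]
tool_rot: [-2.221, -2.221, -0.002]
contact_force: [-0.8, -0.9, -0.6]
opening: 0.0281
grip_force: 27.9
```

Emit:
apply_moves --rows '[0.0008, 0, 0, 0, 0, 0, 0.0012, 0, 0, 0, 0, 0, 0.0012, 0, 0, 0, 0, 0]'

```text
t: 19.05
tool_pos: [0.6178, 0.0641, 0.1751]
tool_rot: [-2.221, -2.221, -0.001]
contact_force: [-0.8, -1.9, -1.6]
opening: 0.0283
grip_force: 27.9
```

Emit:
apply_moves --rows '[0.0008, 0, 0, 0, 0, 0, 0.0012, 0, 0, 0, 0, 0, 0.0012, 0, 0, 0, 0, 0]'

```text
t: 19.35
tool_pos: [0.6178, 0.0648, 0.1753]
tool_rot: [-2.221, -2.221, -0.002]
contact_force: [-1.5, -0.7, -0.6]
opening: 0.0285
grip_force: 27.9
```

Emit:
apply_moves --rows '[0.0008, 0, 0, 0, 0, 0, 0.0012, 0, 0, 0, 0, 0, 0.0012, 0, 0, 0, 0, 0]'

```text
t: 19.65
tool_pos: [0.6178, 0.0656, 0.1752]
tool_rot: [-2.221, -2.221, -0.002]
contact_force: [0.1, -2.1, -0.9]
opening: 0.0283
grip_force: 27.9
```

Emit:
apply_moves --rows '[0.0008, 0, 0, 0, 0, 0, 0.0012, 0, 0, 0, 0, 0, 0.0012, 0, 0, 0, 0, 0]'

```text
t: 19.95
tool_pos: [0.6178, 0.0663, 0.1752]
tool_rot: [-2.221, -2.221, -0.002]
contact_force: [-0.0, -2.0, -1.0]
opening: 0.0281
grip_force: 27.9
```

Emit:
apply_moves --rows '[0.0008, 0, 0, 0, 0, 0, 0.0012, 0, 0, 0, 0, 0, 0.0012, 0, 0, 0, 0, 0]'

```text
t: 20.25
tool_pos: [0.6177, 0.0667, 0.1751]
tool_rot: [-2.221, -2.221, -0.0]
contact_force: [-0.9, -4.2, -1.4]
opening: 0.0282
grip_force: 27.9
```

Emit:
apply_moves --rows '[0.0006, 0, 0, 0, 0, 0, 0.001, 0, 0, 0, 0, 0, 0.001, 0, 0, 0, 0, 0, 0.001, 0, 0, 0, 0, 0]'

```text
t: 20.65
tool_pos: [0.6176, 0.0669, 0.175]
tool_rot: [-2.222, -2.221, 0.001]
contact_force: [-1.7, -5.6, -1.1]
opening: 0.0282
grip_force: 27.9
```

Run:
```python
from plan import *
o=ctrl.get_obs();print(o['tool_pos'],o['contact_force'])
im,d=ctrl.get_image("scene")
cv2.imwrite("pics/c4.png",cv2.resize(im[180:250,210:290],(640,560),interpolation=cv2.INTER_CUBIC))
```

```text
[0.61758281 0.06689154 0.17504445] [-1.6571198  -5.62200132 -1.10014401]
```

View pics/c4.png

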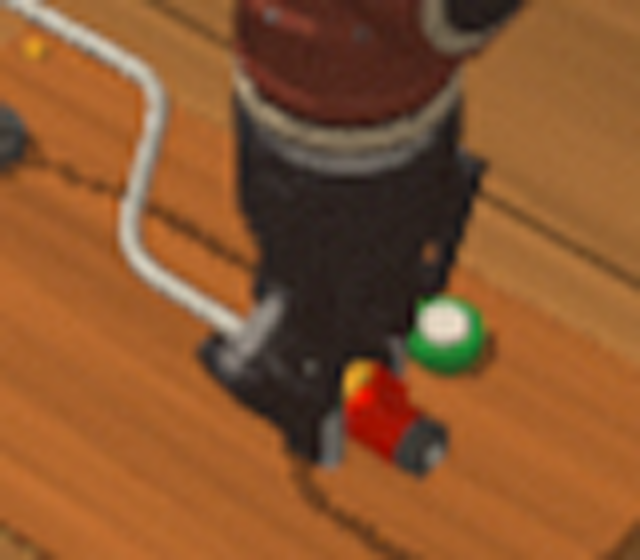

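The red flag at (383,415) sits flush against the dark stop at (425,445), with the collar at (358,378) behind it. I'll ease off, lower the collar onto the rod and release.

Emit:
apply_moves --rows '[-0.001, 0, 0, 0, 0, 0, -0.0015, 0, 0.002, 0, 0, 0, -0.0015, 0, 0.004, 0, 0, 0, -0.0015, 0, 0.005, 0, 0, 0, -0.0015, 0, 0.005, 0, 0, 0]'

```text
t: 21.2
tool_pos: [0.6181, 0.0668, 0.1725]
tool_rot: [-2.221, -2.221, -0.003]
contact_force: [0.7, -2.1, 0.5]
opening: 0.0281
grip_force: 28.0
```

Emit:
apply_moves --rows '[0, 0, 0, 0, 0, 0, 0, 0, 0, 0, 0, 0, 0, 0, 0, 0, 0, 0, 0, 0, 0, 0, 0, 0, 0, 0, 0, 0, 0, 0, 0, 0, 0, 0, 0, 0, 0, 0, 0, 0, 0, 0, 0, 0, 0, 0, 0, 0]' --grip 0.75

```text
t: 22.0
tool_pos: [0.6178, 0.0667, 0.1722]
tool_rot: [-2.221, -2.221, -0.001]
contact_force: [-1.0, -0.2, -0.5]
opening: 0.0643
grip_force: 0.0
```

Released; straight up 110 mm.

Emit:
apply_moves --rows '[0, 0, -0.01, 0, 0, 0, 0, 0, -0.03, 0, 0, 0, 0, 0, -0.055, 0, 0, 0, 0, 0, -0.085, 0, 0, 0, 0, 0, -0.115, 0, 0, 0, 0, 0, -0.145, 0, 0, 0, 0, 0, -0.17, 0, 0, 0, 0, 0, -0.18, 0, 0, 0, 0, 0, -0.183, 0, 0, 0, 0, 0, -0.183, 0, 0, 0, 0, 0, -0.183, 0, 0, 0]'

```text
t: 23.1
tool_pos: [0.6173, 0.0665, 0.2807]
tool_rot: [-2.22, -2.22, 0.001]
contact_force: [0.1, 0.6, -0.5]
opening: 0.0645
grip_force: 0.0
```

Run:
```python
from plan import *
o=ctrl.get_obs();print(o['tool_pos'],o['contact_force'])
im,d=ctrl.get_image("scene")
cv2.imwrite("pics/c5.png",cv2.resize(im[170:270,170:300],(780,600),interpolation=cv2.INTER_CUBIC))
```

```text
[0.61729421 0.06652428 0.28073963] [ 0.11284706  0.5804728  -0.5291553 ]
```

View pics/c5.png

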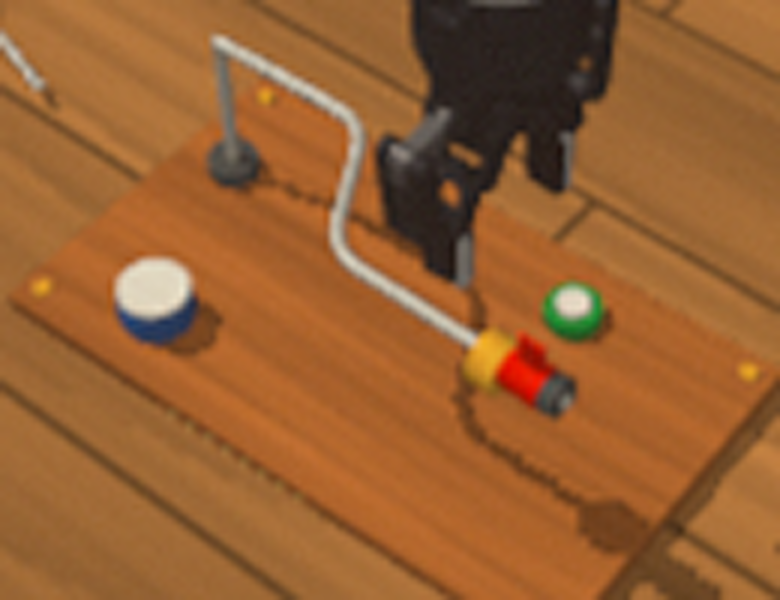

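The collar at (488,360) rests against the flag at (525,372), which is flush with the stop at (556,393). The gripper is clear, and the tin and cell have not moved.

```bash
python3 -c "
from station import ctrl
print(ctrl.finish_job())"
```

```text
the job is handed in; nothing more can be done
None
```

I handed the job in at about 23 s; the result was not shown. The last picture has the flag home against the stop and the released collar resting against it, and the highest force measured was about 13 N.

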